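# Fetch the little clay pot from behind the glaze jars

## Task

The small open clay pot at the back of the wooden rack is wanted for decorating, but the lidded jar, the tin and the nozzle bottle crowd it in: first move all three onto the plywood board so that they stand there together, then take the pot and set it down gently in the centre of the banding wheel. Only then put jar, tin and bottle back on the rack, each on the very spot where it stood at the start. Keep all of them upright throughout, and leave the white cup and the wooden stamp on the rack where they are.

Things in the scene. Friction and masses are not known exactly. Their poses are not given: they have to be found in the camera images.
- pot: Loose: small open round pot of fired red clay, 56 mm outside diameter (straight wall from 9 mm up, foot 44 mm across), 40 mm high, wall 4 mm, about 0.1 kg. Origin: centre of its underside, z up. Stands at the back middle of the rack. Falling freely at more than 0.6 m/s (a drop of about 18 mm) counts as breaking it.
- jar: Loose: glass jar with pale contents, 56 mm diameter up to 86 mm, then a 52 mm diameter aluminium lid, 100 mm high in all, about 0.32 kg. Origin: centre of its underside, z up. Where it stands on the rack (in front, left or right of the pot) changes from start to start.
- tin: Loose: steel tin with a plain paper wrapper, 60 mm diameter, 90 mm high, flat dark lid on top, about 0.38 kg. Origin: centre of its underside, z up. Place on the rack changes as for the jar.
- bottle: Loose: white plastic bottle, 50 mm diameter up to 82 mm, then a shoulder and a pointed nozzle, 112 mm high in all, about 0.22 kg. Origin: centre of its underside, z up. Place on the rack changes as for the jar.
- rack: Fixed: low wooden ware rack, slab 180 mm (its x) by 320 mm (its y), 15 mm thick, with a 12 mm rail along its +x (back) edge, up to 60 mm above the table. Origin: centre of its underside, z up. The pot stands about 30 mm behind the centre (+x), the three others about 42 mm before it and, 20 mm behind it, 62 mm to either side. Position and yaw vary.
- board: Fixed: bare plywood board lying on the table, the side area for the things cleared away, 280 mm long (its x) by 110 mm (its y), top 12 mm above the table. Origin: centre of its underside, z up. It lies to the left or the right of the rack, with the wheel on the other side.
- wheel: Fixed, does not turn: banding wheel, a flat aluminium disc 140 mm in diameter on a short dark foot, its top 60 mm above the table. Origin: centre of its underside on the table, on the disc's axis, z up.
- cup: Loose bystander, leave alone: small white glazed cup, 48 mm diameter, 46 mm high, on the front left (+y) corner of the rack. Origin: centre of its underside.
- stamp: Loose bystander, leave alone: dark wooden clay stamp, foot 42 mm diameter with a round knob, 53 mm high, on the front right (-y) corner of the rack. Origin: centre of its underside.
Not all that is in view belongs to the job. What is shaped like the pot but blue is not meant.

How it is judged (in metres and radians):
On the way, in this order (a step that is already met when the one before it is completed fails the run):
1. jar, tin and bottle all stand on the plywood board together, let go (x of jar in the frame of board between -0.135 and 0.135 m and y of jar in the frame of board between -0.05 and 0.05 m and z of jar in the frame of board between 0.007 and 0.018 m and linear speed of each of jar, tin, bottle below 0.02 m/s and angle between each of jar, tin, bottle's own z axis and vertical below 0.1 rad and contact force between each of jar, tin, bottle and the fingers below 0.1 N and x of tin in the frame of board between -0.135 and 0.135 m and y of tin in the frame of board between -0.05 and 0.05 m and z of tin in the frame of board between 0.007 and 0.018 m and x of bottle in the frame of board between -0.135 and 0.135 m and y of bottle in the frame of board between -0.05 and 0.05 m and z of bottle in the frame of board between 0.007 and 0.018 m), for 0.2 s.
2. the pot stands centred on the wheel, let go, with jar, tin and bottle still on the board (all of step 1 and horizontal distance between pot and wheel below 0.015 m and z of pot in the frame of wheel between 0.055 and 0.066 m and linear speed of pot below 0.02 m/s and angle between pot's own z axis and vertical below 0.1 rad and contact force between pot and the fingers below 0.1 N), for 0.2 s.
At the end, for the whole second after the job is handed in: The pot stands upright on the wheel, its axis within 15 mm of the wheel's; jar, tin and bottle each stand upright within 15 mm of where they stood at the start; all released and at rest (horizontal distance between pot and wheel below 0.015 m and z of pot in the frame of wheel between 0.055 and 0.066 m and linear speed of each of pot, jar, tin, bottle below 0.02 m/s and angle between each of pot, jar, tin, bottle's own z axis and vertical below 0.1 rad and contact force between each of pot, jar, tin, bottle and the fingers below 0.1 N and distance of each of jar, tin, bottle from where it was at the start of the episode below 0.015 m); the robot touches nothing.
It fails at once if jar, tin, bottle or pot tipped by more than about 30 degrees (angle between any of jar, tin, bottle, pot's own z axis and vertical above 0.5 rad).
It fails at once if the white cup or the wooden stamp shifted by more than 20 mm or tipped over (distance of any of cup, stamp from where it was at the start of the episode above 0.02 m or angle between any of cup, stamp's own z axis and vertical above 0.5 rad).
It fails at once if the pot dropped (falling freely at more than 0.6 m/s) (linear speed of pot above 0.6 m/s and contact force between pot and the fingers below 0.05 N).
It also fails if it takes over 147 s, if anything falls off the work surface, if the arm or the gripper's body presses on something with over 40 N, if the wrist force passes 120 N, or if a joint passes its speed limit or range.

## Robot

A 7-joint arm with a two-finger parallel gripper is mounted at the origin on the work surface. World frame = base frame: x ahead of the robot, y to its left, z up, the work surface at z = 0. Lengths are in mm, angles in rad, forces in N, time in s.
With the tool pointing down it reaches from about 350 to 775 mm from the base axis. Payload 3.1 kg.
Tool frame: the origin (TCP) lies at the very end of the fingers, on their centre line; the grasp point (between the pads) lies 19 mm behind it (ctrl.pinch_z is the distance from the TCP to the grasp point, in mm); z points along the fingers, y is the line along which they close (so a half turn about z gives the same grasp; the last joint's range is limited). The gripper opens to 85 mm and grips with 20 to 120 N. Pads are 22 mm wide; open, the fingers measure 114 mm over their backs; the gripper's body (76 mm by 85 mm) begins 54 mm behind the grasp point. The pads swing forward as they close: fully open they stand 13 mm farther back than shut.
Start: joints at [-1.163, 0.311, 0.014, 1.512, -0.004, 1.319, -0.027], TCP at [239.109, 495.323, 231.304] pointing down, gripper open.
Joint ranges: [-2.7, 2.7], [-0.3, 1.91], [-1.27, 1.3], [0.12, 2.57], [-1.44, 4.58], [0.2, 2.03], [-3.05, 3.05]. Speed limits (rad/s): [2.79, 2.79, 3.14, 3.14, 3.14, 3.14, 3.14].

## Interface

Orientations are given as a rotation vector (axis times angle).
In Python, from rig import get_state, eyes, ctrl gives the robot as it stands.
- The arm moves only by the tool apply_moves, never from a script. Its argument "deltas" is a list of rows, each a list of 7 numbers: the shift along the tool's x, y, z as a fraction of full scale, then the turn, a rotation vector about the tool's x, y, z as a fraction of full scale, then the opening, from -1 (shut) to 1 (fully open). In form: [[x, y, z, ax, ay, az, fingers], ...]. A call has 1 to 8 rows; each row is the pose to reach, as a shift and turn from the pose commanded when the call began, along the tool's axes at that moment, turning the shorter way round; what a row does not reach only later rows make up. Full scale, the value 1, is 0.5 m for a shift and pi rad for a turn. A row lasts 1/10 s, in which the tool goes at most 50 mm and 8.59 degrees, less where a joint would pass 70% of its speed; a pose out of reach is approached as far as the arm can. A call with a number of a shift or a turn outside -1 to 1 is refused whole. A call with a gripper value outside its range is refused whole. The fingers move at their own pace and stop on an object; the grip force is fixed at half the most. Time passes only in rows, so rows that repeat a pose let the fingers close. It gives the time, the measured TCP pose, the force, the opening and the grip force at its end, in the units of the state.
- get_state(): the state, without advancing time (a new reading comes with each control period).
- eyes.camera(name): name is "side" or "top" or "wrist"; returns a dict with "image" (420x560x3 uint8, red, green, blue), "fx", "fy", "cx", "cy" (pixels), "R" (3x3) and "t" (3): a world point X has camera coordinates R X + t; the wrist camera has in their place "mount" (4x4, takes a point from camera to tool coordinates, whose origin is the TCP and whose axes are the flange's). Camera axes: x right, y down, z forward; pixel columns grow to the right and rows downward; lengths in mm; the calibration is good to about 2 mm. The wrist camera is an equidistant fisheye: a pixel r from the principal point sees the ray r / f radians off the axis. A picture is of the moment at which its call begins: read the wrist's pose just before it. There is no depth.
- ctrl.job_done(): hands the job in; it is judged then, once.
The state is a dict: "time_s": time; "q": joint angles; "joint_velocities": joint speeds; "tau": joint torques, N m; "tcp_pos": TCP position; "tool_rot": TCP orientation; "wrist_force": force on the tool from outside, world axes, zero at the start; "torque": the same for the moment, N m; "opening": opening from 0.0 (shut) to 1.0 (fully open); "grasp_force": force on a finger pad.
Only numpy, scipy, OpenCV 4.12 (cv2) and the standard library are available. Lean on these libraries where they do the work, as an engineer would, in place of code of your own. Each camera call takes 0.05 s, during which the arm holds its last target. There are 200 camera calls.

## Working session

There is one attempt and no reset: what is moved stays moved. The work goes in short steps, Python scripts to look and compute and a tool call to move; the robot and the scene stay as the last step left them, time stands still between calls to the robot, and variables do not carry over. Pictures are saved under pics/ and viewed, at most 14 in all, crops included, and the job is handed in when it is done.

Besides the shell and the picture viewer there is one more tool, called after "Request:" as a command line: name --pt "numbers of a row" for each row, then --argument value for the rest. apply_moves: Moves the arm, as the interface text tells. Its arguments: {"type":"object","properties":{"deltas":{"type":"array","items":{"type":"array","items":{"type":"number"}}}},"required":["deltas"]}

```bash
ls; mkdir -p pics; python3 - <<'E'
from rig import get_state, eyes, ctrl
import cv2,numpy as np,pickle
s=get_state();print({k:np.round(v,3).tolist() for k,v in s.items()})
for n in("top","side"):
    c=eyes.camera(n);pickle.dump(c,open(f"{n}.pkl","wb"))
    cv2.imwrite(f"pics/{n}0.png",cv2.resize(c["image"][:,:,::-1],(800,600),interpolation=cv2.INTER_CUBIC))
    print(n,{k:np.round(v,4).tolist() for k,v in c.items() if k!="image"}, (-np.array(c["R"]).T@c["t"]).round())
E
```

```text
pics
{'time_s': 0.0, 'q': [-1.163, 0.312, 0.014, 1.513, -0.004, 1.319, -0.027], 'joint_velocities': [-0.001, 0.003, 0.001, 0.002, 0.0, -0.003, -0.002], 'tau': [0.0, -37.992, 0.146, -23.059, 0.012, 0.014, 0.0], 'tcp_pos': [238.817, 494.637, 230.218], 'tool_rot': [-0.7, -3.062, 0.004], 'wrist_force': [0.551, 0.015, -0.772], 'torque': [-0.017, -0.031, 0.002], 'grasp_force': 0.0, 'opening': 1.0}
top {'fx': 533.1981, 'fy': 533.1981, 'cx': 274.7911, 'cy': 207.9595, 'R': [[-0.0291, -0.9996, -0.0035], [-0.9955, 0.0293, -0.0896], [0.0897, 0.0008, -0.996]], 't': [14.9699, 573.3528, 1313.5702]} [ 453.   -3. 1360.]
side {'fx': 418.1093, 'fy': 418.1093, 'cx': 274.5128, 'cy': 205.1599, 'R': [[0.9673, -0.2527, 0.0201], [-0.1333, -0.5746, -0.8075], [0.2157, 0.7784, -0.5895]], 't': [-545.0843, 93.7571, 756.4909]} [ 377. -673.  533.]
```

View pics/top0.png

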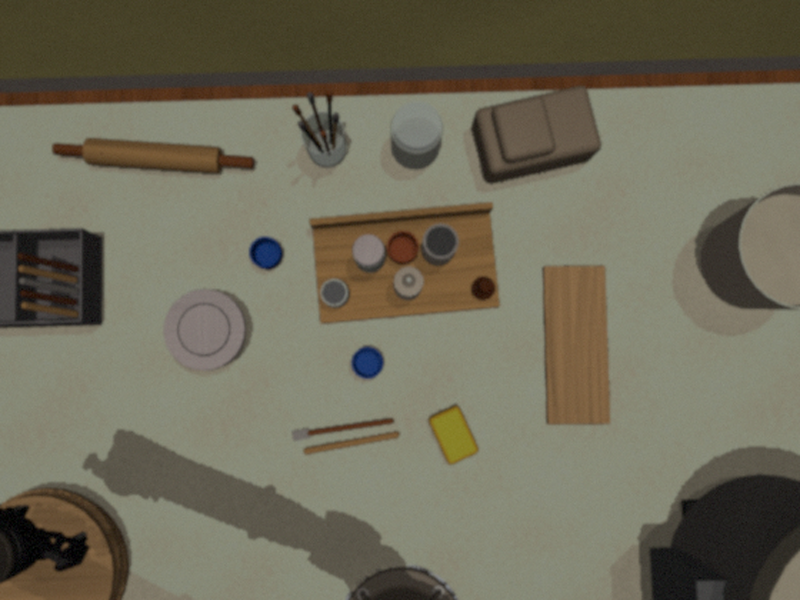

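View pics/side0.png

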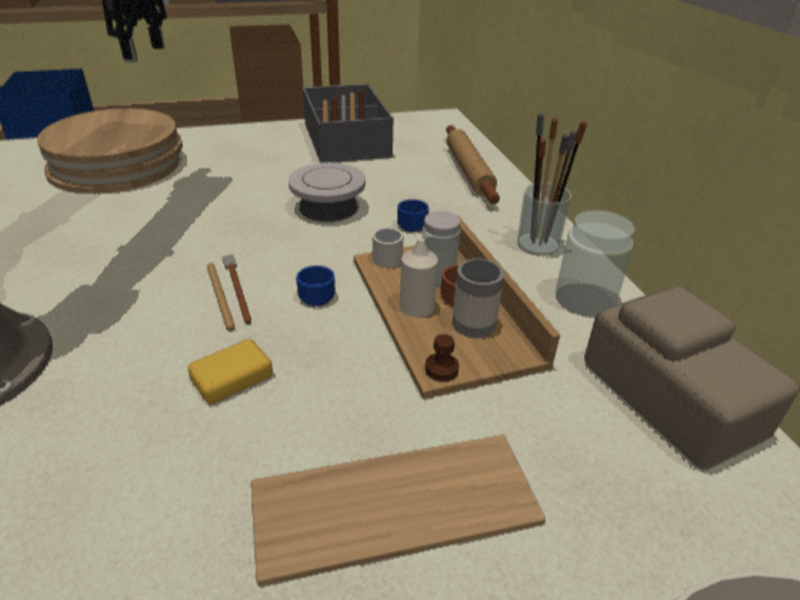

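The top view shows (in 800-px coordinates) the jar lid at about (369,246), the pot at (403,247), the tin lid at (440,240) and the bottle tip at (408,281). The wheel is at (204,329). The board runs from (544,266) to (609,423), and the rack corners are about (312,222), (492,208), (498,307) and (321,322). Next I'll look at enlarged crops.

```bash
python3 - <<'E'
import cv2,numpy as np,pickle
def crop(n,c0,r0,w,h,k,o):
    im=pickle.load(open(n+".pkl","rb"))["image"][r0:r0+h,c0:c0+w,::-1]
    im=cv2.resize(im,None,fx=k,fy=k,interpolation=cv2.INTER_CUBIC)
    im=cv2.convertScaleAbs(im,alpha=1.5)
    for i in range(0,w,10): cv2.line(im,(i*k,0),(i*k,8 if i%50 else 20),(0,0,255),1);cv2.putText(im,str(c0+i),(i*k,20),0,.35,(0,0,255))
    for i in range(0,h,10): cv2.line(im,(0,i*k),(8,i*k),(0,0,255),1);cv2.putText(im,str(r0+i),(8,i*k+4),0,.35,(0,0,255))
    cv2.imwrite(o,im)
crop("top",215,140,140,90,5,"pics/top_rack.png")
crop("side",245,140,145,140,4,"pics/side_rack.png")
E
```

```text
(no output)
```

View pics/top_rack.png

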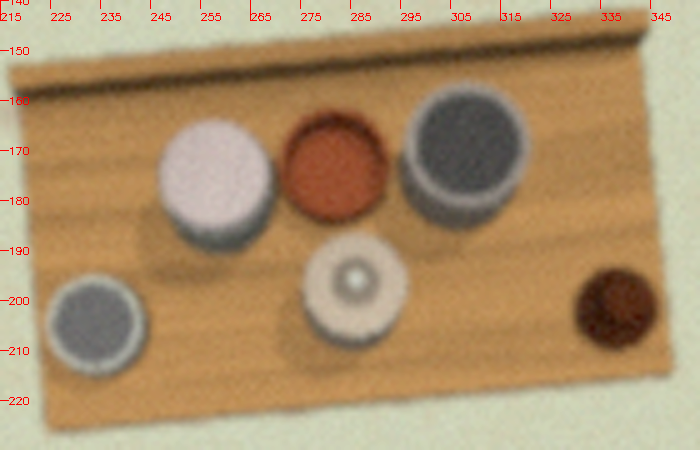

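View pics/side_rack.png

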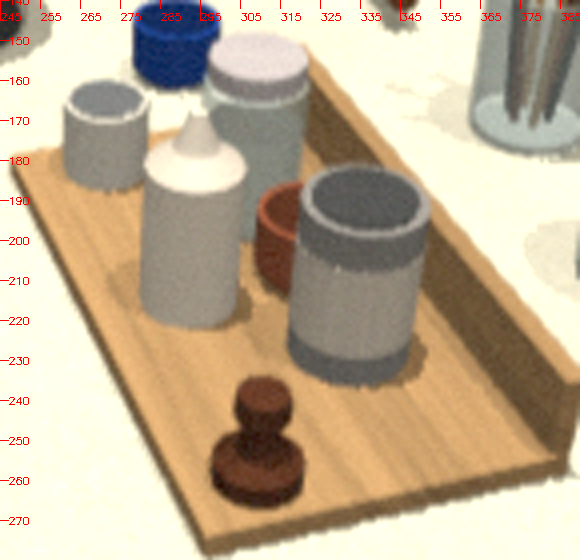

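The enlarged top crop puts the centres, in camera pixels, at: jar lid (257.8,174.8), tin lid (308,169.2), bottle tip (286.2,196), pot rim (282,173.2), cup rim (234.4,205) and stamp knob (338,202). The side crop gives jar lid (309.7,155.3), tin lid (336.2,190) and bottle tip (294.3,167.5).

```bash
cat > h.py <<'E'
import numpy as np,pickle
def cast(n,u,v,z,c=None):
    c=c or pickle.load(open(n+".pkl","rb"));R=np.array(c["R"]);t=np.array(c["t"])
    d=R.T@[(u-c["cx"])/c["fx"],(v-c["cy"])/c["fy"],1];o=-R.T@t
    return (o+d*(z-o[2])/d[2])[:2]
E
python3 - <<'E'
from h import *
for l,n,u,v,z in [("jar","top",257.8,174.8,115),("jar","side",309.7,155.3,115),("tin","top",308,169.2,105),("tin","side",336.2,190,105),
 ("bot","top",286.2,196,127),("bot","side",294.3,167.5,127),("pot","top",282,173.2,55),("cup","top",234.4,205,61),("cup","side",271.7,165,61),("stamp","top",338.3,201.5,68),("stamp","side",311,238,66),
 ("rackFL","top",224.0,226,15),("rackFR","top",349.2,215,15),("railBL","top",217,154,60),("railBR","top",344,142,60),
 ("wheel","top",142.8,230,60),("wheel","side",228.5,127,60)]:
    print(l,n,cast(n,u,v,z).round(1))
k=1/1.42857
for u,v in [(544,266),(605,265),(609,423),(547,423)]: print("board",cast("top",u*k,v*k,12).round(1))
for u,v in [(506,438),(543,519),(259,571),(251,482)]: print("boardS",cast("side",u*k,v*k,12).round(1))
E
```

```text
jar top [645.1  35.8]
jar side [642.6  28.8]
tin top [656.6 -83.5]
tin side [655.4 -88. ]
bot top [591.6 -29.3]
bot side [591.7 -29.3]
pot top [656.6 -22.2]
cup top [580.6  96.7]
cup side [581.1  96.6]
stamp top [ 581.  -156.8]
stamp side [ 584.2 -163.1]
rackFL top [532.6 127.7]
rackFR top [ 551.1 -189.3]
railBL top [708.5 137. ]
railBR top [ 729.2 -177.8]
wheel top [526.  321.7]
wheel side [520.5 307. ]
board [ 622.4 -273.2]
board [ 621.  -381.8]
board [ 342.6 -373.7]
board [ 345.8 -265.4]
boardS [ 621.6 -279.2]
boardS [ 616.2 -381.8]
boardS [ 343.3 -368.1]
boardS [ 342.9 -270.5]
```

```bash
cat >> h.py <<'E'
from scipy.spatial.transform import Rotation as Ro
def go(*targets,grip=None,ref=None):
    """targets (x,y,z,theta_deg of tool y) -> delta rows; ref = pose commanded (x,y,z,theta), default measured"""
    from rig import get_state
    s=get_state();R=Ro.from_rotvec(s["tool_rot"]).as_matrix();p=np.array(s["tcp_pos"])
    print("now",p.round(1),"th",np.degrees(np.arctan2(R[1,1],R[0,1])).round(2),"tilt",np.degrees(np.arccos(-R[2,2])).round(2),"F",np.round(s["wrist_force"],1),"open",round(s["opening"],3),"gf",round(s["grasp_force"],1),"q7",round(s["q"][6],2),"t",round(s["time_s"],2))
    if ref is not None: 
        p=np.array(ref[:3],float);a=np.radians(ref[3]);R=np.array([[-np.sin(a),np.cos(a),0],[np.cos(a),np.sin(a),0],[0,0,-1]]).T.reshape(3,3).T
        R=np.column_stack([[-np.sin(a),np.cos(a),0],[np.cos(a),np.sin(a),0],[0,0,-1]])
    for x,y,z,th in targets:
        a=np.radians(th);G=np.column_stack([[-np.sin(a),np.cos(a),0],[np.cos(a),np.sin(a),0],[0,0,-1]])
        print((R.T@(np.array([x,y,z])-p)/500).round(4).tolist(),(Ro.from_matrix(R.T@G).as_rotvec()/np.pi).round(4).tolist())
E
python3 - <<'E'
from h import *
go((592,-29.3,190,0),ref=(239.1,495.3,231.3,64.2))
go((592,-29.3,190,0))
E
```

```text
now [238.8 494.7 230.3] th 64.23 tilt 0.12 F [-0.3  0.7 -0.7] open 1.0 gf 0.0 q7 -0.03 t 0.1
[-1.0921, -0.6374, 0.0826] [0.0, 0.0, 0.3567]
now [238.8 494.7 230.3] th 64.23 tilt 0.12 F [-0.3  0.7 -0.7] open 1.0 gf 0.0 q7 -0.03 t 0.1
[-1.0917, -0.6366, 0.0821] [-0.0006, 0.0004, 0.3568]
```

Request:
apply_moves --pt "-0.65 -0.38 0 0 0 0.3567 1" --pt "-0.65 -0.38 0 0 0 0.3567 1" --pt "-0.65 -0.38 0 0 0 0.3567 1" --pt "-0.65 -0.38 0 0 0 0.3567 1" --pt "-0.65 -0.38 0 0 0 0.3567 1" --pt "-0.65 -0.38 0 0 0 0.3567 1" --pt "-0.65 -0.38 0 0 0 0.3567 1" --pt "-0.65 -0.38 0 0 0 0.3567 1"

```text
time_s: 0.9
tcp_pos: [451.2, 177.5, 231.3]
tool_rot: [2.232, 2.208, -0.002]
wrist_force: [-0.1, -0.1, -1.3]
opening: 1.0
grasp_force: 0.0
```

```bash
python3 -c "
from h import *
go((592,-29.3,190,0))"
```

```text
now [451.2 177.5 231.3] th -0.61 tilt 0.15 F [-0.1 -0.1 -1.3] open 1.0 gf 0.0 q7 -0.35 t 0.9
[-0.4103, 0.2859, 0.0838] [0.0003, 0.0008, -0.0034]
```

Request:
apply_moves --pt "-0.424 0.286 0.08 0 0 0 1" --pt "-0.424 0.286 0.08 0 0 0 1" --pt "-0.424 0.286 0.08 0 0 0 1" --pt "-0.424 0.286 0.08 0 0 0 1" --pt "-0.424 0.286 0.08 0 0 0 1" --pt "-0.424 0.286 0.08 0 0 0 1" --pt "-0.424 0.286 0.08 0 0 0 1" --pt "-0.424 0.286 0.08 0 0 0 1"

```text
time_s: 1.7
tcp_pos: [591.7, -27.1, 190.8]
tool_rot: [-2.218, -2.222, -0.0]
wrist_force: [-0.2, -0.2, 0.5]
opening: 1.002
grasp_force: 0.0
```

```bash
python3 - <<'E'
from h import *
import cv2
from rig import eyes
go((592,-29.3,190,0))
c=eyes.camera("wrist");print(c["fx"],c["cx"],c["cy"],np.round(c["mount"],3))
im=cv2.convertScaleAbs(cv2.resize(c["image"][:,:,::-1],(800,600),interpolation=cv2.INTER_CUBIC),alpha=1.5)
cv2.imwrite("pics/w1.png",im)
E
```

```text
now [591.7 -27.1 190.8] th 0.12 tilt 0.13 F [-0.2 -0.2  0.5] open 1.002 gf 0.0 q7 0.2 t 1.7
[-0.0044, 0.0006, 0.0017] [-0.0005, -0.0006, 0.0007]
325.19226210127806 276.74857255432573 209.50629183428984 [[ 1.00000e-03 -9.59000e-01 -2.84000e-01  7.22020e+01]
 [ 1.00000e+00  1.00000e-03 -0.00000e+00  4.82000e-01]
 [ 0.00000e+00 -2.84000e-01  9.59000e-01 -1.42288e+02]
 [ 0.00000e+00  0.00000e+00  0.00000e+00  1.00000e+00]]
```

View pics/w1.png

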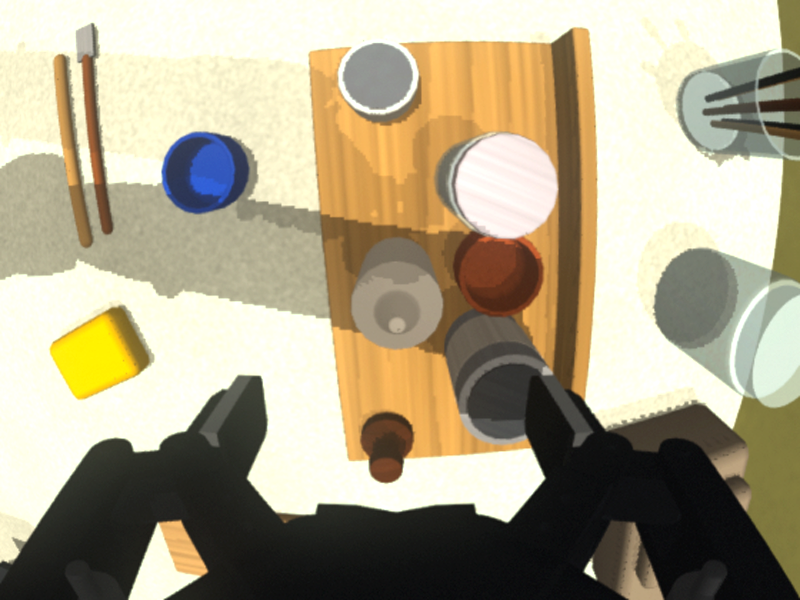

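The wrist view shows the bottle tip at (397,325), the jar lid centre at (506,185), the tin lid centre at about (502,400), the pot rim centre at (500,273) and the cup rim at (381,77). I'll cross-check the positions from these.

```bash
cat >> h.py <<'E'
def wcast(u,v,z,p,rot):
    """wrist pixel in 800x600 picture -> world xy at height z"""
    M=np.array([[.001,-.959,-.284,72.2],[1,.001,0,.48],[0,-.284,.959,-142.3],[0,0,0,1]])
    a=np.array([(u+.5)*.7-.5-276.75,(v+.5)*.7-.5-209.5]);r=np.hypot(*a);t=r/325.19
    d=np.r_[a/r*np.sin(t),np.cos(t)];R=Ro.from_rotvec(rot).as_matrix()
    d=R@M[:3,:3]@d;o=R@M[:3,3]+p
    return (o+d*(z-o[2])/d[2])[:2].round(1)
E
python3 - <<'E'
from h import *
from rig import get_state
s=get_state();p=np.array([591.7,-27.1,190.8]);r=[-2.218,-2.222,0]
for n,u,v,z in [("bot",397,325,127),("jar",506,185,115),("tin",503,400,105),("pot",500,273,55),("cup",380,77,61)]: print(n,wcast(u,v,z,p,r))
E
```

```text
bot [592.8 -28.4]
jar [644.2  37.3]
tin [653.1 -81.5]
pot [657.2 -19.6]
cup [582.7  98. ]
```

Request:
apply_moves --pt "0 0 0.1 0 0 0 1" --pt "0 0 0.18 0 0 0 1" --pt "0 0 0.26 0 0 0 1" --pt "0 0 0.26 0 0 0 1" --pt "0 0 0.26 0 0 0 -1" --pt "0 0 0.26 0 0 0 -1" --pt "0 0 0.26 0 0 0 -1" --pt "0 0 0.26 0 0 0 -1"

```text
time_s: 2.55
tcp_pos: [593.7, -28.7, 64.3]
tool_rot: [2.219, 2.221, 0.005]
wrist_force: [-2.5, 1.1, 6.8]
opening: 0.568
grasp_force: 61.6
```

Request:
apply_moves --pt "0 0 0 0 0 0 -1" --pt "0 0 0 0 0 0 -1" --pt "0 0 0 0 0 0 -1" --pt "0 0 0 0 0 0 -1"

```text
time_s: 2.95
tcp_pos: [593.7, -28.7, 64.3]
tool_rot: [2.219, 2.221, 0.005]
wrist_force: [-2.7, 0.3, 6.4]
opening: 0.568
grasp_force: 61.6
```

Request:
apply_moves --pt "0 0 -0.05 0 0 0 -1" --pt "0 0 -0.13 0 0 0 -1" --pt "0 0 -0.2 0 0 0 -1" --pt "-0.594 -0.044 -0.2 0 0 0.333 -1" --pt "-0.594 -0.044 -0.2 0 0 0.333 -1" --pt "-0.594 -0.044 -0.2 0 0 0.333 -1" --pt "-0.594 -0.044 -0.2 0 0 0.333 -1" --pt "-0.594 -0.044 -0.2 0 0 0.333 -1"

```text
time_s: 3.75
tcp_pos: [573.9, -279.9, 162.2]
tool_rot: [2.883, 1.246, 0.002]
wrist_force: [0.3, 0.6, -2.3]
opening: 0.567
grasp_force: 62.9
```

```bash
python3 -c "
from h import *
go((570,-326,90,-60))"
```

```text
now [ 573.9 -279.9  162.2] th -43.26 tilt 0.09 F [ 0.3  0.6 -2.3] open 0.567 gf 62.9 q7 -0.04 t 3.75
[-0.0727, 0.0574, 0.1444] [0.0003, -0.0004, 0.093]
```

Request:
apply_moves --pt "-0.073 0.057 0.0 0 0 0.093 -1" --pt "-0.073 0.057 0.0 0 0 0.093 -1" --pt "-0.073 0.057 0.05 0 0 0.093 -1" --pt "-0.073 0.057 0.12 0 0 0.093 -1" --pt "-0.073 0.057 0.18 0 0 0.093 -1" --pt "-0.073 0.057 0.19 0 0 0.093 -1" --pt "-0.073 0.057 0.192 0 0 0.093 -1" --pt "-0.073 0.057 0.192 0 0 0.093 -1"

```text
time_s: 4.55
tcp_pos: [571.1, -325.4, 67.3]
tool_rot: [3.03, 0.821, 0.004]
wrist_force: [-0.3, -0.1, -2.0]
opening: 0.565
grasp_force: 63.1
```

Request:
apply_moves --pt "0 0 0.004 0 0 0 -1" --pt "0 0 0.004 0 0 0 -1"

```text
time_s: 4.75
tcp_pos: [570.7, -325.0, 64.8]
tool_rot: [3.03, 0.821, 0.003]
wrist_force: [-0.5, -0.4, -2.9]
opening: 0.57
grasp_force: 63.1
```

Request:
apply_moves --pt "0 0 0.004 0 0 0 -1" --pt "0 0 0.008 0 0 0 -1" --pt "0 0 0.008 0 0 0 -1"

```text
time_s: 5.05
tcp_pos: [570.5, -324.8, 61.4]
tool_rot: [3.031, 0.822, 0.003]
wrist_force: [-1.5, 2.0, 5.5]
opening: 0.567
grasp_force: 63.8
```

Request:
apply_moves --pt "0 0 0 0 0 0 1" --pt "0 0 0 0 0 0 1" --pt "0 0 0 0 0 0 1" --pt "0 0 0 0 0 0 1" --pt "0 0 -0.06 0 0 0 1" --pt "0 0 -0.16 0 0 0 1" --pt "0 0 -0.26 0 0 0 1" --pt "0 0 -0.26 0 0 0 1"

```text
time_s: 5.85
tcp_pos: [573.2, -328.4, 198.2]
tool_rot: [3.02, 0.819, 0.016]
wrist_force: [0.2, -1.0, 0.7]
opening: 1.005
grasp_force: 0.0
```

```bash
python3 -c "
from h import *
go((655,-84,190,0),(644.7,36.5,190,0))"
```

```text
now [ 573.2 -328.4  198.2] th -59.67 tilt 0.92 F [ 0.2 -1.   0.7] open 1.005 gf 0.0 q7 -0.25 t 5.85
[0.3879, -0.3395, 0.014] [0.0053, 0.0006, -0.3315]
[0.4919, -0.5579, 0.0114] [0.0053, 0.0006, -0.3315]
```

Request:
apply_moves --pt "0.388 -0.333 0 0 0 -0.333 1" --pt "0.388 -0.333 0 0 0 -0.333 1" --pt "0.388 -0.333 0 0 0 -0.333 1" --pt "0.388 -0.333 0 0 0 -0.333 1" --pt "0.388 -0.333 0 0 0 -0.333 1" --pt "0.388 -0.333 0 0 0 -0.333 1" --pt "0.388 -0.333 0 0 0 -0.333 1" --pt "0.388 -0.333 0 0 0 -0.333 1"

```text
time_s: 6.65
tcp_pos: [653.5, -82.2, 189.0]
tool_rot: [-2.215, -2.227, -0.0]
wrist_force: [-0.1, -0.0, -0.1]
opening: 1.0
grasp_force: 0.0
```

Request:
apply_moves --pt "0 0 0 0 0 0 1" --pt "0 0 0 0 0 0 1"

```text
time_s: 6.85
tcp_pos: [653.1, -83.8, 189.2]
tool_rot: [2.22, 2.222, -0.001]
wrist_force: [0.2, -1.0, -0.2]
opening: 0.999
grasp_force: 0.0
```

```bash
python3 -c "
from h import *
go((655,-84,62,0))"
```

```text
now [653.1 -83.8 189.2] th 0.05 tilt 0.02 F [ 0.2 -1.  -0.2] open 0.999 gf 0.0 q7 0.3 t 6.85
[-0.0004, 0.0038, 0.2545] [-0.0, 0.0001, 0.0003]
```

Request:
apply_moves --pt "0 0.004 0.08 0 0 0 1" --pt "0 0.004 0.17 0 0 0 1" --pt "0 0.004 0.25 0 0 0 1" --pt "0 0.004 0.254 0 0 0 1" --pt "0 0.004 0.254 0 0 0 -1" --pt "0 0.004 0.254 0 0 0 -1" --pt "0 0.004 0.254 0 0 0 -1" --pt "0 0.004 0.254 0 0 0 -1"

```text
time_s: 7.65
tcp_pos: [657.7, -83.6, 65.6]
tool_rot: [2.213, 2.223, 0.005]
wrist_force: [0.7, 0.2, 5.8]
opening: 0.686
grasp_force: 65.9
```

Request:
apply_moves --pt "0 0 0 0 0 0 -1" --pt "0 0 0 0 0 0 -1"

```text
time_s: 7.85
tcp_pos: [657.7, -83.7, 65.6]
tool_rot: [2.213, 2.222, 0.005]
wrist_force: [-0.1, -0.5, 6.8]
opening: 0.687
grasp_force: 65.9
```

Request:
apply_moves --pt "0 0 -0.05 0 0 0 -1" --pt "0 0 -0.13 0 0 0 -1" --pt "0 0 -0.2 0 0 0 -1" --pt "-0.48 -0.346 -0.2 0 0 0.333 -1" --pt "-0.48 -0.346 -0.2 0 0 0.333 -1" --pt "-0.48 -0.346 -0.2 0 0 0.333 -1" --pt "-0.48 -0.346 -0.2 0 0 0.333 -1" --pt "-0.48 -0.346 -0.2 0 0 0.333 -1"

```text
time_s: 8.65
tcp_pos: [508.3, -286.9, 162.1]
tool_rot: [-2.88, -1.251, -0.0]
wrist_force: [1.3, -0.6, -3.8]
opening: 0.683
grasp_force: 66.0
```

```bash
python3 -c "
from h import *
go((482,-324,68,-60))"
```

```text
now [ 508.3 -286.9  162.1] th -43.06 tilt 0.08 F [ 1.3 -0.6 -3.8] open 0.683 gf 66.0 q7 0.02 t 8.65
[-0.0903, 0.0124, 0.188] [-0.0004, -0.0002, 0.0941]
```

Request:
apply_moves --pt "-0.09 0.012 0.0 0 0 0.094 -1" --pt "-0.09 0.012 0.0 0 0 0.094 -1" --pt "-0.09 0.012 0.05 0 0 0.094 -1" --pt "-0.09 0.012 0.12 0 0 0.094 -1" --pt "-0.09 0.012 0.18 0 0 0.094 -1" --pt "-0.09 0.012 0.188 0 0 0.094 -1" --pt "-0.09 0.012 0.188 0 0 0.094 -1" --pt "-0.09 0.012 0.188 0 0 0.094 -1"

```text
time_s: 9.45
tcp_pos: [485.0, -324.4, 70.0]
tool_rot: [3.03, 0.822, 0.003]
wrist_force: [-0.1, -0.4, -3.4]
opening: 0.687
grasp_force: 66.1
```

Request:
apply_moves --pt "0 0 0.004 0 0 0 -1" --pt "0 0 0.006 0 0 0 -1" --pt "0 0 0.006 0 0 0 -1"

```text
time_s: 9.75
tcp_pos: [484.3, -323.5, 65.9]
tool_rot: [3.031, 0.823, 0.002]
wrist_force: [-0.8, -0.0, -3.0]
opening: 0.685
grasp_force: 66.2
```

Contact is expected at about z = 62.6.

Request:
apply_moves --pt "0 0 0.004 0 0 0 -1" --pt "0 0 0.008 0 0 0 -1" --pt "0 0 0.008 0 0 0 -1"

```text
time_s: 10.05
tcp_pos: [484.4, -323.5, 62.7]
tool_rot: [3.032, 0.823, 0.002]
wrist_force: [-2.4, 1.9, 5.2]
opening: 0.688
grasp_force: 67.0
```

Request:
apply_moves --pt "0 0 0 0 0 0 1" --pt "0 0 0 0 0 0 1" --pt "0 0 0 0 0 0 1" --pt "0 0 0 0 0 0 1" --pt "0 0 -0.06 0 0 0 1" --pt "0 0 -0.16 0 0 0 1" --pt "0 0 -0.26 0 0 0 1" --pt "0 0 -0.26 0 0 0 1"

```text
time_s: 10.85
tcp_pos: [487.2, -327.6, 199.2]
tool_rot: [3.02, 0.819, 0.015]
wrist_force: [1.0, -1.0, 0.3]
opening: 1.0
grasp_force: 0.0
```

Request:
apply_moves --pt "0.639 -0.464 0 0 0 -0.333 1" --pt "0.639 -0.464 0 0 0 -0.333 1" --pt "0.639 -0.464 0 0 0 -0.333 1" --pt "0.639 -0.464 0 0 0 -0.333 1" --pt "0.639 -0.464 0 0 0 -0.333 1" --pt "0.639 -0.464 0 0 0 -0.333 1" --pt "0.639 -0.464 0 0 0 -0.333 1" --pt "0.639 -0.464 0 0 0 -0.333 1"

```text
time_s: 11.65
tcp_pos: [643.0, 41.4, 190.9]
tool_rot: [-2.21, -2.231, -0.002]
wrist_force: [0.3, -1.0, -0.1]
opening: 0.999
grasp_force: 0.0
```

Request:
apply_moves --pt "0 0 0 0 0 0 1" --pt "0 0 0 0 0 0 1"

```text
time_s: 11.85
tcp_pos: [642.3, 40.2, 190.1]
tool_rot: [-2.211, -2.231, 0.002]
wrist_force: [-0.4, -1.6, -0.3]
opening: 0.997
grasp_force: 0.0
```

```bash
python3 -c "
from h import *
go((644.7,36.5,62,0))"
```

```text
now [642.3  40.2 190.1] th 0.51 tilt 0.09 F [-0.4 -1.6 -0.3] open 0.997 gf 0.0 q7 0.11 t 11.85
[-0.0073, 0.0051, 0.2562] [-0.0005, 0.0001, 0.0028]
```

Request:
apply_moves --pt "-0.006 0.004 0.08 0 0 0.003 1" --pt "-0.006 0.004 0.17 0 0 0.003 1" --pt "-0.006 0.004 0.25 0 0 0.003 1" --pt "-0.006 0.004 0.256 0 0 0.003 1" --pt "-0.006 0.004 0.256 0 0 0.003 -1" --pt "-0.006 0.004 0.256 0 0 0.003 -1" --pt "-0.006 0.004 0.256 0 0 0.003 -1" --pt "-0.006 0.004 0.256 0 0 0.003 -1"

```text
time_s: 12.65
tcp_pos: [646.1, 34.3, 66.7]
tool_rot: [2.224, 2.214, 0.005]
wrist_force: [-2.2, -1.4, 6.5]
opening: 0.64
grasp_force: 63.9
```

Request:
apply_moves --pt "0 0 0 0 0 0 -1" --pt "0 0 0 0 0 0 -1"

```text
time_s: 12.85
tcp_pos: [646.1, 34.3, 66.7]
tool_rot: [2.224, 2.214, 0.005]
wrist_force: [-3.6, -0.8, 6.2]
opening: 0.64
grasp_force: 63.9
```

Request:
apply_moves --pt "0 0 -0.05 0 0 0 -1" --pt "0 0 -0.13 0 0 0 -1" --pt "0 0 -0.2 0 0 0 -1" --pt "-0.712 -0.502 -0.2 0 0 0.333 -1" --pt "-0.712 -0.502 -0.2 0 0 0.333 -1" --pt "-0.712 -0.502 -0.2 0 0 0.333 -1" --pt "-0.712 -0.502 -0.2 0 0 0.333 -1" --pt "-0.712 -0.502 -0.2 0 0 0.333 -1"

```text
time_s: 13.65
tcp_pos: [498.4, -169.7, 163.9]
tool_rot: [2.887, 1.239, 0.003]
wrist_force: [0.6, -0.4, -3.6]
opening: 0.64
grasp_force: 64.9
```

```bash
python3 -c "
from h import *
go((396,-321.5,68,-60))"
```

```text
now [ 498.4 -169.7  163.9] th -43.54 tilt 0.11 F [ 0.6 -0.4 -3.6] open 0.64 gf 64.9 q7 -0.21 t 13.65
[-0.3614, 0.0605, 0.1912] [0.0003, -0.0006, 0.0914]
```

Request:
apply_moves --pt "-0.361 0.06 0.0 0 0 0.092 -1" --pt "-0.361 0.06 0.0 0 0 0.092 -1" --pt "-0.361 0.06 0.0 0 0 0.092 -1" --pt "-0.361 0.06 0.0 0 0 0.092 -1" --pt "-0.361 0.06 0.08 0 0 0.092 -1" --pt "-0.361 0.06 0.15 0 0 0.092 -1" --pt "-0.361 0.06 0.186 0 0 0.092 -1" --pt "-0.361 0.06 0.186 0 0 0.092 -1"

```text
time_s: 14.45
tcp_pos: [396.0, -318.4, 68.0]
tool_rot: [-3.028, -0.818, 0.005]
wrist_force: [-0.4, 0.7, -2.7]
opening: 0.644
grasp_force: 65.0
```

Request:
apply_moves --pt "0 0 0.003 0 0 0 -1" --pt "0 0 0.005 0 0 0 -1" --pt "0 0 0.005 0 0 0 -1"

```text
time_s: 14.75
tcp_pos: [398.8, -321.2, 69.1]
tool_rot: [3.031, 0.819, 0.003]
wrist_force: [0.4, 0.3, -3.6]
opening: 0.644
grasp_force: 65.0
```

Contact is expected at about z = 63.7.

Request:
apply_moves --pt "0 0 0.006 0 0 0 -1" --pt "0 0 0.012 0 0 0 -1" --pt "0 0 0.012 0 0 0 -1"

```text
time_s: 15.05
tcp_pos: [398.6, -320.9, 63.7]
tool_rot: [3.033, 0.819, 0.004]
wrist_force: [-1.9, 2.8, 8.7]
opening: 0.641
grasp_force: 65.8
```

Request:
apply_moves --pt "0 0 0 0 0 0 1" --pt "0 0 0 0 0 0 1" --pt "0 0 0 0 0 0 1" --pt "0 0 0 0 0 0 1" --pt "0 0 -0.06 0 0 0 1" --pt "0 0 -0.16 0 0 0 1" --pt "0 0 -0.26 0 0 0 1" --pt "0 0 -0.26 0 0 0 1"

```text
time_s: 15.85
tcp_pos: [400.9, -324.7, 198.6]
tool_rot: [3.022, 0.816, 0.014]
wrist_force: [-0.3, -1.2, -0.2]
opening: 0.999
grasp_force: 0.0
```

Request:
apply_moves --pt "0.74 -0.26 0 0 0 0.167 1" --pt "0.74 -0.26 0 0 0 0.167 1" --pt "0.74 -0.26 0 0 0 0.167 1" --pt "0.74 -0.26 0 0 0 0.167 1" --pt "0.74 -0.26 0 0 0 0.167 1" --pt "0.74 -0.26 0 0 0 0.167 1" --pt "0.74 -0.26 0 0 0 0.167 1" --pt "0.74 -0.26 0 0 0 0.167 1"

```text
time_s: 16.65
tcp_pos: [653.2, -19.2, 191.1]
tool_rot: [-3.141, -0.007, 0.001]
wrist_force: [0.8, -0.8, 1.1]
opening: 1.004
grasp_force: 0.0
```

Request:
apply_moves --pt "0 0 0 0 0 0 1" --pt "0 0 0 0 0 0 1" --pt "0 0 0 0 0 0 1"

```text
time_s: 16.95
tcp_pos: [651.2, -23.8, 191.5]
tool_rot: [3.14, 0.001, -0.002]
wrist_force: [0.4, -0.1, 1.3]
opening: 1.002
grasp_force: 0.0
```

```bash
python3 - <<'E'
from h import *
import cv2
from rig import eyes
go((657,-21.5,100,-90))
im=np.hstack([cv2.resize(eyes.camera("top")["image"][120:330,:,::-1],(800,300)) ])
w=eyes.camera("wrist")["image"][:,:,::-1]
cv2.imwrite("pics/w2.png",cv2.convertScaleAbs(cv2.resize(w,(800,600),interpolation=cv2.INTER_CUBIC),alpha=1.3))
cv2.imwrite("pics/t2.png",cv2.convertScaleAbs(im,alpha=1.3))
E
```

```text
now [651.2 -23.8 191.5] th -89.97 tilt 0.1 F [ 0.4 -0.1  1.3] open 1.002 gf 0.0 q7 -1.21 t 16.95
[0.0118, -0.0048, 0.1831] [0.0005, 0.0003, 0.0002]
```

View pics/w2.png

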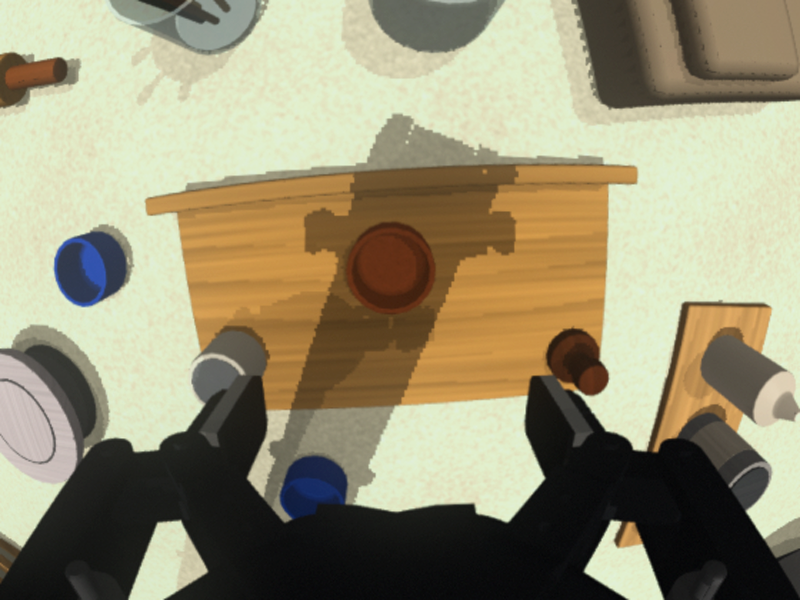

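View pics/t2.png

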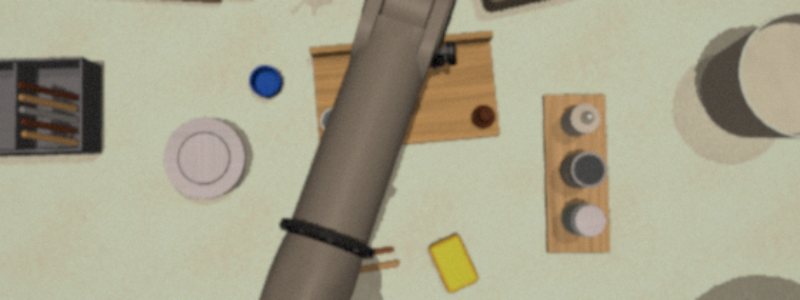

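The wrist view shows the pot rim centred at (391,267) with the space around it clear. The top view shows bottle, tin and jar standing in a row on the board, and the wheel centre at about (204.5,159) in that strip.

```bash
python3 - <<'E'
from h import *
print(wcast(391,267,55,np.array([651.2,-23.8,191.5]),[3.14,0.001,-0.002]))
print(cast("top",143,231,60),cast("top",143.35,230.8,60))
E
```

```text
[661.5 -21.7]
[523.51450658 321.21393969] [523.97765561 320.35612306]
```

Request:
apply_moves --pt "0.016 -0.005 0.08 0 0 0 1" --pt "0.016 -0.005 0.16 0 0 0 1" --pt "0.016 -0.005 0.22 0 0 0 1" --pt "0.016 -0.005 0.24 0 0 0 1" --pt "0.016 -0.005 0.24 0 0 0 1" --pt "0.016 -0.005 0.24 0 0 0 1"

```text
time_s: 17.65
tcp_pos: [661.1, -20.4, 73.8]
tool_rot: [3.141, 0.003, 0.005]
wrist_force: [-0.1, -0.4, 0.6]
opening: 1.002
grasp_force: 0.0
```

Request:
apply_moves --pt "0 0 0.06 0 0 0 1" --pt "0 0 0.1 0 0 0 1" --pt "0 0 0.105 0 0 0 1" --pt "0 0 0.105 0 0 0 1" --pt "0 0 0.105 0 0 0 -1" --pt "0 0 0.105 0 0 0 -1" --pt "0 0 0.105 0 0 0 -1" --pt "0 0 0.105 0 0 0 -1"

```text
time_s: 18.45
tcp_pos: [661.8, -20.0, 21.9]
tool_rot: [3.141, 0.005, 0.007]
wrist_force: [-0.8, -0.4, 6.0]
opening: 0.645
grasp_force: 63.9
```

Request:
apply_moves --pt "0 0 0 0 0 0 -1" --pt "0 0 0 0 0 0 -1"

```text
time_s: 18.65
tcp_pos: [661.8, -20.0, 21.9]
tool_rot: [3.141, 0.005, 0.007]
wrist_force: [-0.5, 0.5, 5.4]
opening: 0.648
grasp_force: 63.9
```

Request:
apply_moves --pt "0 0 -0.06 0 0 0 -1" --pt "0 0 -0.15 0 0 0 -1" --pt "0 0 -0.24 0 0 0 -1" --pt "-0.27 -0.67 -0.26 0 0 -0.183 -1" --pt "-0.27 -0.67 -0.26 0 0 -0.183 -1" --pt "-0.27 -0.67 -0.26 0 0 -0.183 -1" --pt "-0.27 -0.67 -0.26 0 0 -0.183 -1" --pt "-0.27 -0.67 -0.26 0 0 -0.183 -1"

```text
time_s: 19.45
tcp_pos: [564.8, 213.9, 146.8]
tool_rot: [-3.01, -0.898, -0.001]
wrist_force: [0.7, 0.8, -1.5]
opening: 0.648
grasp_force: 63.9
```

Request:
apply_moves --pt "0 0 0 0 0 0 -1" --pt "0 0 0 0 0 0 -1" --pt "0 0 0 0 0 0 -1"

```text
time_s: 19.75
tcp_pos: [566.4, 210.3, 146.5]
tool_rot: [3.011, 0.892, 0.001]
wrist_force: [0.1, 0.2, -1.7]
opening: 0.646
grasp_force: 64.0
```

```bash
python3 - <<'E'
from h import *
import cv2
from rig import eyes,get_state
go((523.7,320.8,75,-57))
s=get_state();print(s["tcp_pos"],s["tool_rot"])
w=eyes.camera("wrist")["image"][:,:,::-1]
cv2.imwrite("pics/w3.png",cv2.convertScaleAbs(cv2.resize(w,(800,600),interpolation=cv2.INTER_CUBIC),alpha=1.3))
E
```

```text
now [566.4 210.3 146.5] th -57.01 tilt 0.1 F [ 0.1  0.2 -1.7] open 0.646 gf 64.0 q7 -1.07 t 19.75
[0.0487, -0.2322, 0.1427] [0.0005, 0.0, -0.0]
[566.41019489 210.26985415 146.53098831] [3.01069597e+00 8.91618904e-01 6.29558387e-04]
```

View pics/w3.png

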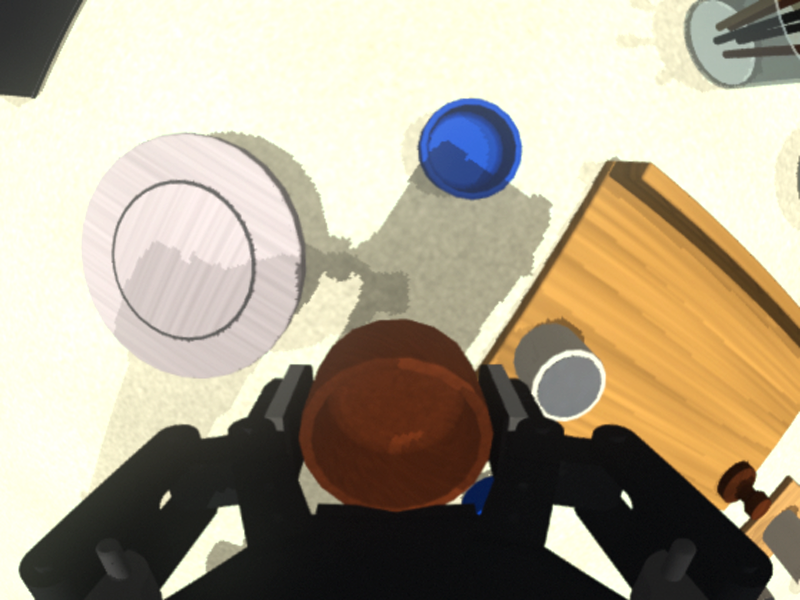

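The wrist view shows the wheel's ring centred at (184,260). The pot is gripped upright with its rim centred at about (396,433).

```bash
python3 - <<'E'
from h import *
p=np.array([566.4,210.3,146.5]);r=[3.0107,.8916,.0006]
print("wheel",wcast(184,260,60,p,r),"pot",wcast(396,433,179.6,p,r))
E
```

```text
wheel [527.  319.9] pot [567.9 210.6]
```

Request:
apply_moves --pt "0.049 -0.23 0 0 0 0 -1" --pt "0.049 -0.23 0 0 0 0 -1" --pt "0.049 -0.23 0 0 0 0 -1" --pt "0.049 -0.23 0.04 0 0 0 -1" --pt "0.049 -0.23 0.09 0 0 0 -1" --pt "0.049 -0.23 0.13 0 0 0 -1" --pt "0.049 -0.23 0.144 0 0 0 -1" --pt "0.049 -0.23 0.144 0 0 0 -1"

```text
time_s: 20.6
tcp_pos: [523.6, 320.0, 73.2]
tool_rot: [3.011, 0.891, -0.003]
wrist_force: [0.1, 0.5, -0.8]
opening: 0.652
grasp_force: 64.0
```

Request:
apply_moves --pt "0 0 0 0 0 0 -1" --pt "0 0 0 0 0 0 -1"

```text
time_s: 20.8
tcp_pos: [524.9, 321.9, 75.7]
tool_rot: [-3.011, -0.894, -0.004]
wrist_force: [0.6, -0.4, -0.4]
opening: 0.649
grasp_force: 64.0
```

Request:
apply_moves --pt "0 0 0.006 0 0 0 -1" --pt "0 0 0.012 0 0 0 -1" --pt "0 0 0.016 0 0 0 -1" --pt "0 0 0.016 0 0 0 -1" --pt "0 0 0.016 0 0 0 -1"

```text
time_s: 21.3
tcp_pos: [523.5, 322.0, 66.9]
tool_rot: [-3.011, -0.895, -0.0]
wrist_force: [-1.7, -0.6, 4.5]
opening: 0.644
grasp_force: 64.4
```

Request:
apply_moves --pt "0 0 0 0 0 0 1" --pt "0 0 0 0 0 0 1" --pt "0 0 0 0 0 0 1" --pt "0 0 0 0 0 0 1" --pt "0 0 0 0 0 0 1" --pt "0 0 -0.06 0 0 0 1" --pt "0 0 -0.15 0 0 0 1" --pt "0 0 -0.24 0 0 0 1"

```text
time_s: 22.1
tcp_pos: [523.0, 321.5, 186.8]
tool_rot: [3.011, 0.895, -0.003]
wrist_force: [1.3, 0.1, 0.4]
opening: 0.999
grasp_force: 0.0
```

Request:
apply_moves --pt "0 0 0 0 0 0 1" --pt "0 0 0 0 0 0 1" --pt "0 0 0 0 0 0 1"

```text
time_s: 22.4
tcp_pos: [522.6, 321.7, 184.9]
tool_rot: [3.011, 0.895, -0.004]
wrist_force: [-0.4, -0.3, -0.5]
opening: 1.001
grasp_force: 0.0
```

```bash
python3 - <<'E'
from h import *
import cv2
from rig import eyes,get_state
go((398.6,-320.9,190,-60))
s=get_state();print(s["tcp_pos"],s["tool_rot"])
w=eyes.camera("wrist")["image"][:,:,::-1]
cv2.imwrite("pics/w4.png",cv2.convertScaleAbs(cv2.resize(w,(800,600),interpolation=cv2.INTER_CUBIC),alpha=1.2))
E
```

```text
now [522.6 321.7 184.9] th -56.88 tilt 0.14 F [-0.4 -0.3 -0.5] open 1.001 gf 0.0 q7 -1.29 t 22.4
[-0.91, 0.9409, -0.0085] [-0.0002, 0.0008, 0.0173]
[522.63728945 321.71663497 184.92180636] [ 3.01118303  0.89527342 -0.00378153]
```

View pics/w4.png

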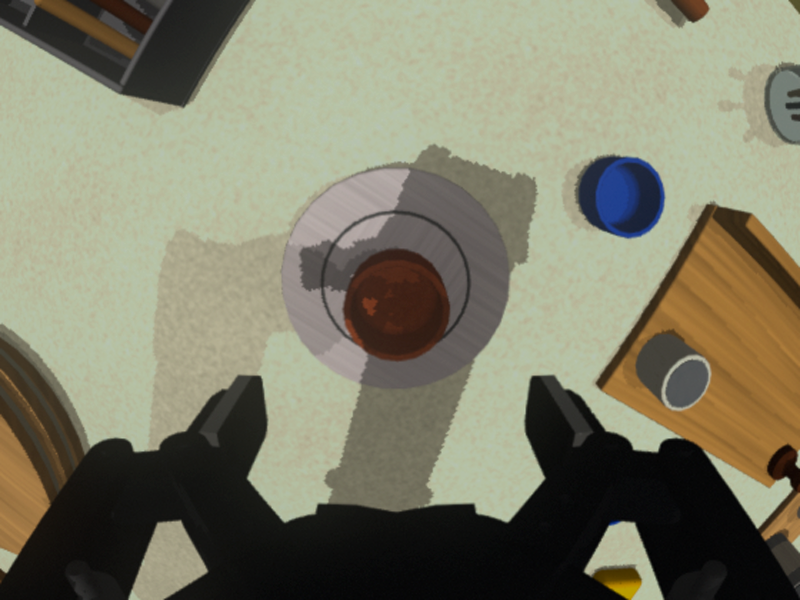

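The pot stands on the wheel. Its rim is centred at (397,307), the disc at about (395,279), at different heights, so I'll project both to compare.

```bash
python3 - <<'E'
from h import *
p=np.array([522.6,321.7,184.9]);r=[3.0112,.8953,-.0038]
print("wheel",wcast(395,280,60,p,r),"pot rim",wcast(397,307,100,p,r), "disc edges",[wcast(u,v,60,p,r) for u,v in ((281,276),(509,276),(395,168),(395,388))])
E
```

```text
wheel [526.7 324.3] pot rim [523.8 321.1] disc edges [array([491.3, 383.4]), array([566.6, 268.2]), array([581.7, 360.3]), array([466.7, 285.2])]
```

Request:
apply_moves --pt "-0.91 0.94 -0.01 0 0 0.017 1" --pt "-0.91 0.94 -0.01 0 0 0.017 1" --pt "-0.91 0.94 -0.01 0 0 0.017 1" --pt "-0.91 0.94 -0.01 0 0 0.017 1" --pt "-0.91 0.94 -0.01 0 0 0.017 1" --pt "-0.91 0.94 -0.01 0 0 0.017 1" --pt "-0.91 0.94 -0.01 0 0 0.017 1" --pt "-0.91 0.94 -0.01 0 0 0.017 1"

```text
time_s: 23.25
tcp_pos: [445.9, -72.2, 188.2]
tool_rot: [-3.033, -0.815, 0.003]
wrist_force: [0.6, -0.4, 0.2]
opening: 1.0
grasp_force: 0.0
```

```bash
python3 -c "
from h import *
go((398.6,-320.9,190,-60))"
```

```text
now [445.9 -72.2 188.2] th -59.9 tilt 0.12 F [ 0.6 -0.4  0.2] open 1.0 gf 0.0 q7 -0.73 t 23.25
[-0.3312, 0.3829, -0.0037] [-0.0005, 0.0005, 0.0005]
```

Request:
apply_moves --pt "-0.331 0.383 0 0 0 0 1" --pt "-0.331 0.383 0 0 0 0 1" --pt "-0.331 0.383 0 0 0 0 1" --pt "-0.331 0.383 0 0 0 0 1" --pt "-0.331 0.383 0 0 0 0 1" --pt "-0.331 0.383 0 0 0 0 1" --pt "-0.331 0.383 0 0 0 0 1" --pt "-0.331 0.383 0 0 0 0 1"

```text
time_s: 24.05
tcp_pos: [400.5, -317.5, 188.1]
tool_rot: [-3.031, -0.816, 0.001]
wrist_force: [0.4, 1.1, 0.1]
opening: 1.0
grasp_force: 0.0
```

```bash
python3 -c "
from h import *
go((398.6,-320.9,60.5,-60))"
```

```text
now [ 400.5 -317.5  188.1] th -59.85 tilt 0.17 F [0.4 1.1 0.1] open 1.0 gf 0.0 q7 -0.08 t 24.05
[-0.0067, 0.0047, 0.2552] [-0.0009, 0.0, 0.0008]
```

Request:
apply_moves --pt "-0.006 0.005 0.08 0 0 0 1" --pt "-0.006 0.005 0.17 0 0 0 1" --pt "-0.006 0.005 0.25 0 0 0 1" --pt "-0.006 0.005 0.255 0 0 0 1" --pt "-0.006 0.005 0.255 0 0 0 -1" --pt "-0.006 0.005 0.255 0 0 0 -1" --pt "-0.006 0.005 0.255 0 0 0 -1" --pt "-0.006 0.005 0.255 0 0 0 -1"

```text
time_s: 24.85
tcp_pos: [399.9, -322.5, 64.2]
tool_rot: [-3.033, -0.816, -0.005]
wrist_force: [-1.6, 3.9, 5.6]
opening: 0.642
grasp_force: 62.1
```

Request:
apply_moves --pt "0 0 0 0 0 0 -1" --pt "0 0 0 0 0 0 -1"

```text
time_s: 25.05
tcp_pos: [399.9, -322.5, 64.2]
tool_rot: [-3.033, -0.816, -0.005]
wrist_force: [-1.7, 3.7, 5.7]
opening: 0.642
grasp_force: 62.1
```

Request:
apply_moves --pt "0 0 -0.06 0 0 0 -1" --pt "0 0 -0.14 0 0 0 -1" --pt "0 0 -0.22 0 0 0 -1" --pt "0.783 -0.372 -0.22 0 0 -0.333 -1" --pt "0.783 -0.372 -0.22 0 0 -0.333 -1" --pt "0.783 -0.372 -0.22 0 0 -0.333 -1" --pt "0.783 -0.372 -0.22 0 0 -0.333 -1" --pt "0.783 -0.372 -0.22 0 0 -0.333 -1"

```text
time_s: 25.85
tcp_pos: [542.1, -115.5, 173.4]
tool_rot: [2.517, 1.876, 0.004]
wrist_force: [0.9, -1.4, -2.9]
opening: 0.639
grasp_force: 64.9
```

```bash
python3 -c "
from h import *
go((646.1,34.3,110,0))"
```

```text
now [ 542.1 -115.5  173.4] th -16.62 tilt 0.19 F [ 0.9 -1.4 -2.9] open 0.639 gf 64.9 q7 0.16 t 25.85
[0.3466, 0.1132, 0.1273] [0.0011, -0.0001, -0.0924]
```

Request:
apply_moves --pt "0.347 0.113 0 0 0 -0.092 -1" --pt "0.347 0.113 0 0 0 -0.092 -1" --pt "0.347 0.113 0 0 0 -0.092 -1" --pt "0.347 0.113 0 0 0 -0.092 -1" --pt "0.347 0.113 0.05 0 0 -0.092 -1" --pt "0.347 0.113 0.12 0 0 -0.092 -1" --pt "0.347 0.113 0.16 0 0 -0.092 -1" --pt "0.347 0.113 0.16 0 0 -0.092 -1"

```text
time_s: 26.65
tcp_pos: [642.5, 32.8, 88.7]
tool_rot: [-2.226, -2.21, 0.008]
wrist_force: [-1.2, 0.8, -3.4]
opening: 0.641
grasp_force: 65.0
```

Request:
apply_moves --pt "0 0 0 0 0 0 -1" --pt "0 0 0 0 0 0 -1"

```text
time_s: 26.85
tcp_pos: [647.1, 32.0, 94.4]
tool_rot: [2.227, 2.211, 0.005]
wrist_force: [0.1, 0.6, -3.8]
opening: 0.642
grasp_force: 65.0
```

```bash
python3 -c "
from h import *
go((646.1,34.3,66,0))"
```

```text
now [647.1  32.   94.4] th -0.41 tilt 0.28 F [ 0.1  0.6 -3.8] open 0.642 gf 65.0 q7 0.2 t 26.85
[0.0047, -0.0024, 0.0568] [0.0016, 0.0001, -0.0023]
```

Request:
apply_moves --pt "0.004 -0.003 0.03 0 0 0 -1" --pt "0.004 -0.003 0.046 0 0 0 -1" --pt "0.004 -0.003 0.05 0 0 0 -1" --pt "0.004 -0.003 0.054 0 0 0 -1" --pt "0.004 -0.003 0.056 0 0 0 -1" --pt "0.004 -0.003 0.056 0 0 0 -1"

```text
time_s: 27.45
tcp_pos: [643.7, 34.4, 67.2]
tool_rot: [-2.229, -2.213, -0.002]
wrist_force: [-6.7, 1.1, 9.1]
opening: 0.641
grasp_force: 65.9
```

Request:
apply_moves --pt "0 0 0 0 0 0 1" --pt "0 0 0 0 0 0 1" --pt "0 0 0 0 0 0 1" --pt "0 0 0 0 0 0 1" --pt "0 0 -0.06 0 0 0 1" --pt "0 0 -0.16 0 0 0 1" --pt "0 0 -0.25 0 0 0 1" --pt "0 0 -0.25 0 0 0 1"

```text
time_s: 28.25
tcp_pos: [648.7, 33.0, 197.1]
tool_rot: [2.221, 2.205, 0.017]
wrist_force: [-0.0, -0.3, -0.7]
opening: 1.001
grasp_force: 0.0
```

Request:
apply_moves --pt "-0.716 -0.321 0 0 0 0.333 1" --pt "-0.716 -0.321 0 0 0 0.333 1" --pt "-0.716 -0.321 0 0 0 0.333 1" --pt "-0.716 -0.321 0 0 0 0.333 1" --pt "-0.716 -0.321 0 0 0 0.333 1" --pt "-0.716 -0.321 0 0 0 0.333 1" --pt "-0.716 -0.321 0 0 0 0.333 1" --pt "-0.716 -0.321 0 0 0 0.333 1"

```text
time_s: 29.05
tcp_pos: [478.8, -325.3, 188.6]
tool_rot: [3.038, 0.796, -0.001]
wrist_force: [-0.1, -0.9, 0.0]
opening: 1.001
grasp_force: 0.0
```

Request:
apply_moves --pt "0 0 0 0 0 0 1" --pt "0 0 0 0 0 0 1" --pt "0 0 0 0 0 0 1"

```text
time_s: 29.35
tcp_pos: [481.8, -321.0, 188.2]
tool_rot: [-3.035, -0.807, -0.001]
wrist_force: [0.2, 0.9, -0.0]
opening: 1.0
grasp_force: 0.0
```

```bash
python3 -c "
from h import *
go((484.4,-323.5,60,-60))"
```

```text
now [ 481.8 -321.   188.2] th -60.22 tilt 0.09 F [ 0.2  0.9 -0. ] open 1.0 gf 0.0 q7 -0.13 t 29.35
[0.0018, 0.0073, 0.2564] [-0.0004, -0.0003, -0.0012]
```

Request:
apply_moves --pt "0.002 0.006 0.08 0 0 0 1" --pt "0.002 0.006 0.17 0 0 0 1" --pt "0.002 0.006 0.25 0 0 0 1" --pt "0.002 0.006 0.256 0 0 0 1" --pt "0.002 0.006 0.256 0 0 0 -1" --pt "0.002 0.006 0.256 0 0 0 -1" --pt "0.002 0.006 0.256 0 0 0 -1" --pt "0.002 0.006 0.256 0 0 0 -1"

```text
time_s: 30.15
tcp_pos: [484.7, -325.2, 63.3]
tool_rot: [3.035, 0.804, 0.006]
wrist_force: [-0.3, 3.4, 7.0]
opening: 0.688
grasp_force: 65.3
```

Request:
apply_moves --pt "0 0 0 0 0 0 -1" --pt "0 0 0 0 0 0 -1"

```text
time_s: 30.35
tcp_pos: [484.7, -325.1, 63.3]
tool_rot: [3.035, 0.804, 0.006]
wrist_force: [-0.2, 2.9, 7.1]
opening: 0.688
grasp_force: 65.4
```

Request:
apply_moves --pt "0 0 -0.06 0 0 0 -1" --pt "0 0 -0.14 0 0 0 -1" --pt "0 0 -0.22 0 0 0 -1" --pt "0.54 -0.245 -0.22 0 0 -0.333 -1" --pt "0.54 -0.245 -0.22 0 0 -0.333 -1" --pt "0.54 -0.245 -0.22 0 0 -0.333 -1" --pt "0.54 -0.245 -0.22 0 0 -0.333 -1" --pt "0.54 -0.245 -0.22 0 0 -0.333 -1"

```text
time_s: 31.15
tcp_pos: [630.7, -120.7, 170.9]
tool_rot: [2.526, 1.867, 0.001]
wrist_force: [0.5, -0.3, -2.8]
opening: 0.69
grasp_force: 66.3
```

```bash
python3 -c "
from h import *
go((657,-83.7,90,0))"
```

```text
now [ 630.7 -120.7  170.9] th -17.06 tilt 0.04 F [ 0.5 -0.3 -2.8] open 0.69 gf 66.3 q7 0.15 t 31.15
[0.0863, 0.0285, 0.1618] [0.0002, 0.0, -0.0948]
```

Request:
apply_moves --pt "0.086 0.028 0 0 0 -0.095 -1" --pt "0.086 0.028 0 0 0 -0.095 -1" --pt "0.086 0.028 0.06 0 0 -0.095 -1" --pt "0.086 0.028 0.12 0 0 -0.095 -1" --pt "0.086 0.028 0.16 0 0 -0.095 -1" --pt "0.086 0.028 0.16 0 0 -0.095 -1" --pt "0.086 0.028 0.16 0 0 -0.095 -1" --pt "0.086 0.028 0.16 0 0 -0.095 -1"

```text
time_s: 31.95
tcp_pos: [657.4, -86.2, 92.8]
tool_rot: [2.225, 2.213, 0.003]
wrist_force: [-0.1, -0.4, -4.1]
opening: 0.688
grasp_force: 66.4
```

```bash
python3 -c "
from h import *
go((657,-83.7,66,0))"
```

```text
now [657.4 -86.2  92.8] th -0.29 tilt 0.22 F [-0.1 -0.4 -4.1] open 0.688 gf 66.4 q7 0.38 t 31.95
[0.005, -0.0011, 0.0535] [0.0012, 0.0003, -0.0016]
```

Request:
apply_moves --pt "0.005 0 0.03 0 0 0 -1" --pt "0.005 0 0.044 0 0 0 -1" --pt "0.005 0 0.05 0 0 0 -1" --pt "0.005 0 0.054 0 0 0 -1" --pt "0.005 0 0.056 0 0 0 -1" --pt "0.005 0 0.056 0 0 0 -1"

```text
time_s: 32.55
tcp_pos: [655.5, -82.2, 66.4]
tool_rot: [-2.225, -2.215, -0.002]
wrist_force: [-6.6, 2.5, 13.7]
opening: 0.687
grasp_force: 67.9
```

Request:
apply_moves --pt "0 0 0 0 0 0 1" --pt "0 0 0 0 0 0 1" --pt "0 0 0 0 0 0 1" --pt "0 0 0 0 0 0 1" --pt "0 0 -0.06 0 0 0 1" --pt "0 0 -0.16 0 0 0 1" --pt "0 0 -0.25 0 0 0 1" --pt "0 0 -0.25 0 0 0 1"

```text
time_s: 33.35
tcp_pos: [660.5, -85.0, 196.2]
tool_rot: [2.218, 2.207, 0.013]
wrist_force: [0.8, -0.6, -0.2]
opening: 0.998
grasp_force: 0.0
```

Request:
apply_moves --pt "-0.483 -0.17 0 0 0 0.333 1" --pt "-0.483 -0.17 0 0 0 0.333 1" --pt "-0.483 -0.17 0 0 0 0.333 1" --pt "-0.483 -0.17 0 0 0 0.333 1" --pt "-0.483 -0.17 0 0 0 0.333 1" --pt "-0.483 -0.17 0 0 0 0.333 1" --pt "-0.483 -0.17 0 0 0 0.333 1" --pt "-0.483 -0.17 0 0 0 0.333 1"

```text
time_s: 34.15
tcp_pos: [569.4, -324.7, 186.9]
tool_rot: [-3.037, -0.805, 0.002]
wrist_force: [0.7, 0.9, 0.2]
opening: 1.002
grasp_force: 0.0
```

Request:
apply_moves --pt "0 0 0 0 0 0 1" --pt "0 0 0 0 0 0 1" --pt "0 0 0 0 0 0 1"

```text
time_s: 34.45
tcp_pos: [570.3, -323.3, 187.7]
tool_rot: [-3.035, -0.811, -0.0]
wrist_force: [-0.0, -1.0, -0.9]
opening: 1.003
grasp_force: 0.0
```

```bash
python3 -c "
from h import *
go((570.5,-324.8,60,-60))"
```

```text
now [ 570.3 -323.3  187.7] th -60.08 tilt 0.03 F [-0.  -1.  -0.9] open 1.003 gf 0.0 q7 -0.21 t 34.45
[-0.0011, 0.0028, 0.2554] [-0.0001, -0.0001, -0.0005]
```

Request:
apply_moves --pt "0 0.002 0.08 0 0 0 1" --pt "0 0.002 0.17 0 0 0 1" --pt "0 0.002 0.25 0 0 0 1" --pt "0 0.002 0.256 0 0 0 1" --pt "0 0.002 0.256 0 0 0 -1" --pt "0 0.002 0.256 0 0 0 -1" --pt "0 0.002 0.256 0 0 0 -1" --pt "0 0.002 0.256 0 0 0 -1"

```text
time_s: 35.25
tcp_pos: [571.7, -325.8, 63.3]
tool_rot: [3.033, 0.807, 0.006]
wrist_force: [-2.5, 1.9, 6.3]
opening: 0.568
grasp_force: 61.3
```

Request:
apply_moves --pt "0 0 0 0 0 0 -1" --pt "0 0 0 0 0 0 -1"

```text
time_s: 35.45
tcp_pos: [571.7, -325.9, 63.3]
tool_rot: [3.033, 0.807, 0.006]
wrist_force: [-2.1, 2.1, 6.1]
opening: 0.572
grasp_force: 61.3
```

Request:
apply_moves --pt "0 0 -0.06 0 0 0 -1" --pt "0 0 -0.14 0 0 0 -1" --pt "0 0 -0.22 0 0 0 -1" --pt "0.335 -0.492 -0.23 0 0 -0.333 -1" --pt "0.335 -0.492 -0.23 0 0 -0.333 -1" --pt "0.335 -0.492 -0.23 0 0 -0.333 -1" --pt "0.335 -0.492 -0.23 0 0 -0.333 -1" --pt "0.335 -0.492 -0.23 0 0 -0.333 -1"

```text
time_s: 36.25
tcp_pos: [590.1, -74.1, 175.1]
tool_rot: [2.523, 1.869, 0.003]
wrist_force: [0.9, 0.4, -1.9]
opening: 0.569
grasp_force: 62.9
```

```bash
python3 -c "
from h import *
go((593,-28.8,90,0))"
```

```text
now [590.1 -74.1 175.1] th -16.93 tilt 0.14 F [ 0.9  0.4 -1.9] open 0.569 gf 62.9 q7 0.08 t 36.25
[0.0883, -0.0212, 0.1703] [0.0008, -0.0001, -0.094]
```

Request:
apply_moves --pt "0.088 -0.021 0 0 0 -0.094 -1" --pt "0.088 -0.021 0 0 0 -0.094 -1" --pt "0.088 -0.021 0 0 0 -0.094 -1" --pt "0.088 -0.021 0.07 0 0 -0.094 -1" --pt "0.088 -0.021 0.14 0 0 -0.094 -1" --pt "0.088 -0.021 0.165 0 0 -0.094 -1" --pt "0.088 -0.021 0.165 0 0 -0.094 -1" --pt "0.088 -0.021 0.165 0 0 -0.094 -1"

```text
time_s: 37.05
tcp_pos: [594.0, -32.0, 92.9]
tool_rot: [2.229, 2.21, 0.002]
wrist_force: [0.9, -0.5, -2.5]
opening: 0.569
grasp_force: 62.8
```

Request:
apply_moves --pt "0 0 0 0 0 0 -1" --pt "0 0 0 0 0 0 -1"

```text
time_s: 37.25
tcp_pos: [594.3, -31.0, 93.4]
tool_rot: [2.227, 2.213, 0.004]
wrist_force: [-1.3, 1.2, -2.2]
opening: 0.573
grasp_force: 62.8
```

```bash
python3 -c "
from h import *
go((593,-28.8,65,0))"
```

```text
now [594.3 -31.   93.4] th -0.36 tilt 0.21 F [-1.3  1.2 -2.2] open 0.573 gf 62.8 q7 0.31 t 37.25
[0.0044, -0.0028, 0.0567] [0.0012, 0.0001, -0.002]
```

Request:
apply_moves --pt "0.004 -0.001 0.03 0 0 0 -1" --pt "0.004 -0.001 0.046 0 0 0 -1" --pt "0.004 -0.001 0.052 0 0 0 -1" --pt "0.004 -0.001 0.056 0 0 0 -1" --pt "0.004 -0.001 0.056 0 0 0 -1" --pt "0.004 -0.001 0.056 0 0 0 -1"

```text
time_s: 37.85
tcp_pos: [591.2, -28.0, 65.9]
tool_rot: [-2.225, -2.213, -0.0]
wrist_force: [-7.6, 2.7, 15.5]
opening: 0.568
grasp_force: 61.5
```

Request:
apply_moves --pt "0 0 0 0 0 0 1" --pt "0 0 0 0 0 0 1" --pt "0 0 0 0 0 0 1" --pt "0 0 0 0 0 0 1" --pt "0 0 -0.06 0 0 0 1" --pt "0 0 -0.16 0 0 0 1" --pt "0 0 -0.25 0 0 0 1" --pt "0 0 -0.26 0 0 0 1"

```text
time_s: 38.65
tcp_pos: [596.5, -29.9, 200.2]
tool_rot: [2.221, 2.208, 0.013]
wrist_force: [0.5, -0.8, 0.6]
opening: 0.998
grasp_force: 0.0
```

Request:
apply_moves --pt "-0.44 -0.4 -0.05 0 0 0 1" --pt "-0.44 -0.4 -0.05 0 0 0 1" --pt "-0.44 -0.4 -0.05 0 0 0 1" --pt "-0.44 -0.4 -0.05 0 0 0 1" --pt "-0.44 -0.4 -0.05 0 0 0 1" --pt "-0.44 -0.4 -0.05 0 0 0 1" --pt "-0.44 -0.4 -0.05 0 0 0 1" --pt "-0.44 -0.4 -0.05 0 0 0 1"

```text
time_s: 39.45
tcp_pos: [390.3, -248.1, 218.3]
tool_rot: [-2.232, -2.211, -0.002]
wrist_force: [0.6, 0.4, 0.0]
opening: 0.998
grasp_force: 0.0
```

Request:
apply_moves --pt "0 0 0 0 0 0 1" --pt "0 0 0 0 0 0 1" --pt "0 0 0 0 0 0 1" --pt "0 0 0 0 0 0 1"

```text
time_s: 39.85
tcp_pos: [391.7, -246.7, 218.2]
tool_rot: [-2.225, -2.217, 0.001]
wrist_force: [0.9, 0.6, -0.1]
opening: 1.001
grasp_force: 0.0
```

```bash
python3 - <<'E'
from h import *
import cv2
from rig import eyes
go()
c=eyes.camera("top")["image"];o=pickle.load(open("top.pkl","rb"))["image"]
f=lambda a,s,k:cv2.convertScaleAbs(cv2.resize(a[s][:,:,::-1],None,fx=k,fy=k,interpolation=cv2.INTER_CUBIC),alpha=1.4)
A=(slice(145,230),slice(215,352))
# shift of each top patch from the start picture
for n,(r,q) in {"jar":(160,243),"tin":(155,293),"bot":(184,273),"cup":(193,222),"stamp":(192,328)}.items():
    h,w=(32,32)if n in("jar","tin")else(26,26)
    t=o[r:r+h,q:q+w];m=cv2.matchTemplate(c[r-8:r+h+8,q-8:q+w+8],t,cv2.TM_CCOEFF_NORMED);_,b,_,l=cv2.minMaxLoc(m);print(n,round(b,3),"shift px",l[0]-8,l[1]-8)
v=np.vstack([np.hstack([f(o,A,2.9),f(c,A,2.9)]),])
g=f(c,(slice(180,285),slice(100,300)),3)
g=cv2.copyMakeBorder(g,0,0,0,v.shape[1]-g.shape[1],cv2.BORDER_CONSTANT)
cv2.imwrite("pics/t9.png",np.vstack([v,g]));print(v.shape,g.shape)
E
```

```text
now [ 391.7 -246.7  218.2] th -0.22 tilt 0.04 F [ 0.9  0.6 -0.1] open 1.001 gf 0.0 q7 0.66 t 39.85
jar 0.926 shift px 0 2
tin 0.979 shift px -1 1
bot 0.924 shift px 0 1
cup 0.988 shift px 0 0
stamp 0.996 shift px 0 0
(246, 794, 3) (315, 794, 3)
```

View pics/t9.png

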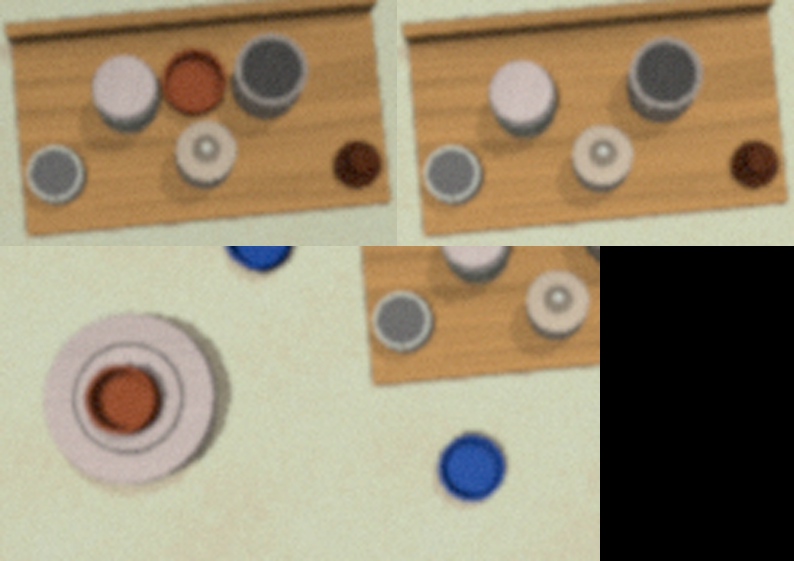

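```bash
python3 - <<'E'
from h import *
print(cast("top",141.2,230.8,100),cast("top",142.5,230.5,60))
E
```

```text
[521.95667885 315.49299692] [524.77087445 322.42604759]
```

The final view shows jar, tin and bottle back on the rack, shifted about 5 mm at most. The cup and stamp haven't moved, and the pot is on the wheel about 4–8 mm off centre. That is all inside the 15 mm limits, so I'm handing in.

```bash
python3 -c "
from rig import ctrl
print(ctrl.job_done())"
```

```text
the job is handed in; nothing more can be done
None
```

The job is handed in, with no verdict shown: by my last pictures the pot stands on the wheel about 4–8 mm off centre, and the jar, tin and bottle are back upright within about 5 mm of where they started (both limits 15 mm), with the cup and stamp unmoved.

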